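# Find the socket that fits the pallet-block nut

## Robot

A 6-joint arm with a two-finger parallel gripper is mounted at the origin on the work surface. World frame = base frame: x ahead of the robot, y to its left, z up, the work surface at z = 0. Lengths are in m, angles in rad, forces in N, time in s.
With the tool pointing down it reaches from about 0.275 to 0.875 m from the base axis. Payload 12.5 kg.
Tool frame: the origin (TCP) lies at the very end of the fingers, on their centre line; the grasp point (between the pads) lies 19 mm behind it; z points along the fingers, y is the line along which they close (so a half turn about z gives the same grasp; the last joint's range is limited). The gripper opens to 85 mm and grips with 20 to 120 N. Pads are 22 mm wide; open, the fingers measure 114 mm over their backs; the gripper's body (76 mm by 85 mm) begins 54 mm behind the grasp point. The pads swing forward as they close: fully open they stand 13 mm farther back than shut.
Start: joints at [1.236, 0.351, 1.652, -0, 1.139, -0.085], TCP at [0.136, 0.533, 0.231] pointing down, gripper open.
Joint ranges: [-2.75, 2.75], [-0.79, 2.1], [0.01, 2.65], [-1.57, 4.71], [0.07, 3.14], [-2.87, 2.87]. Speed limits (rad/s): [2.22, 2.22, 2.79, 3.14, 3.14, 3.14].

## Interface

Orientations are given as a 3x3 rotation matrix whose columns are the frame's x, y, z axes.
In Python, from bench import manip gives the robot as it stands. Calls block until the motion is done:
- manip.move_ptp(position, orientation): joint-space move of the TCP to a pose.
- manip.move_l(position, attitude=None, max_speed=0.15): straight line of the TCP; attitude=None keeps the orientation; max_speed is the mean speed in m/s.
- manip.move_j(angles): joint-space move.
- manip.set_gripper(opening, effort=None): opening from 0.0 (shut) to 1.0 (fully open); effort is the grip in N (None keeps the last); returns when the fingers have stopped.
- manip.dwell(seconds).
- manip.inverse_kinematics(position, orientation): joint angles nearest the present ones, or None.
- manip.grab_frame(name): name is "side" or "top" or "wrist"; returns (picture, depth): 420x560x3 uint8, red, green, blue; 420x560 float32, m along the optical axis (not along the pixel's ray), 0 where there is no reading.
- manip.get_calibration(name): a dict with "camera_matrix" (3x3 intrinsics, pixels), "R" (3x3) and "t" (3): a world point X has camera coordinates R X + t. Camera axes: x right, y down, z forward; pixel columns grow to the right and rows downward; lengths in m; the calibration is good to about 2 mm. A picture is of the moment at which its call begins: read the wrist's pose just before it. get_calibration takes no time and is no camera call; for the wrist camera it gives the pose at the moment of the call.
A pose or a line that the arm cannot do raises manip.Unreachable and nothing moves.
- manip.sign_off(): hands the job in; it is judged then, once.
Trained networks look in the newest picture that a camera, given by its name, has taken for a name from the list of things; names that differ only in an ending like _2 or _b are one class to them, and where a whole thing is asked for, a point or a joint stands for the part that bears it (a point fixed in the world has none). Each returns a list of dicts, best first, with "confidence" (0 to 1); they miss things now and then, are a little off and sometimes report something else, mostly with a low value. They report only what shows in the picture. A call takes as long as a camera call. They do not tell look-alikes from the thing itself.
- manip.look_for(camera, name): "at" ([x, y, z] in m, in world coordinates, good to about 4 mm: the middle of the surface that is visible of it).
Readings, each from a call of its own:
- manip.current_time(): time.
- manip.current_qpos(): joint angles.
- manip.current_joint_vel(): joint speeds.
- manip.current_joint_torque(): joint torques, N m.
- manip.current_ee_pos(): TCP position.
- manip.current_tcp_rot(): TCP orientation.
- manip.current_force(): force on the tool from outside, world axes, zero at the start.
- manip.current_ft_torque(): the same for the moment, N m.
- manip.current_grip_width(): opening from 0.0 (shut) to 1.0 (fully open).
- manip.current_grip_force(): force on a finger pad.
Only numpy, scipy, OpenCV 4.12 (cv2) and the standard library are available. Lean on these libraries where they do the work, as an engineer would, in place of code of your own. Each camera call takes 0.05 s, during which the arm holds its last target. There are 200 camera calls.

## Task

Three sockets stand on the bench and just one is the right size for the hex nut on the single pallet block (not the two nuts on the long stringer behind): find it by trying them (one that is too big also drops over the nut, but sits loose, so it pays to try small ones first). Finish with the fitting socket pushed fully down over the nut, straight, and still gripped by its adapter: do not let go of it. The two other sockets must stand upright on the bench, and the tools and wood lying about stay where they are.

Things in the scene. Friction and masses are not known exactly. Their poses are not given: they have to be found in the camera images.
- block_top (a point): Centre of the top of the single short timber block (145 x 100 mm, 78 mm high, fixed) on the left half of the bench; the nut to fit stands centred on it. Of three fixed nuts (24, 30 and 36 mm across flats) one stands here and two on the long timber stringer at the back; which is where changes, and which name has which size is not told. z up.
- nut_p (a point): Centre of a fixed hex nut, half-way up its 18 mm; size not told. Its underside, 9 mm below this point, is on a round steel plate (80 mm across, 8 mm thick); a bolt end sticks out 4 mm above the nut. Top edge bevelled 1 mm. z up the bolt; flats face x and every 60 degrees from it. The nut does not turn.
- nut_q (a point): Centre of a fixed hex nut, half-way up its 18 mm; size not told. Its underside, 9 mm below this point, is on a round steel plate (80 mm across, 8 mm thick); a bolt end sticks out 4 mm above the nut. Top edge bevelled 1 mm. z up the bolt; flats face x and every 60 degrees from it. The nut does not turn.
- nut_r (a point): Centre of a fixed hex nut, half-way up its 18 mm; size not told. Its underside, 9 mm below this point, is on a round steel plate (80 mm across, 8 mm thick); a bolt end sticks out 4 mm above the nut. Top edge bevelled 1 mm. z up the bolt; flats face x and every 60 degrees from it. The nut does not turn.
- socket_small_grip (a point): Small loose socket, mouth down: round body 40 mm wide, 34 tall, with a hex adapter on top (20 across flats, 42 tall). Point: on the axis, mid-adapter, 55 mm above the mouth; 46 mm above the nut's centre when seated (mouth on plate). Hex bore 26 across flats, 26 deep, for a 24 mm nut. z up; flats of bore and adapter face x and every 60 deg. Under 0.5 kg.
- socket_middle_grip (a point): Middle loose socket, mouth down: round body 47 mm wide, 34 tall, with a hex adapter on top (20 across flats, 42 tall). Point: on the axis, mid-adapter, 55 mm above the mouth; 46 mm above the nut's centre when seated (mouth on plate). Hex bore 32 across flats, 26 deep, for a 30 mm nut. z up; flats of bore and adapter face x and every 60 deg. Under 0.5 kg.
- socket_large_grip (a point): Large loose socket, mouth down: round body 54 mm wide, 34 tall, with a hex adapter on top (20 across flats, 42 tall). Point: on the axis, mid-adapter, 55 mm above the mouth; 46 mm above the nut's centre when seated (mouth on plate). Hex bore 38 across flats, 26 deep, for a 36 mm nut. z up; flats of bore and adapter face x and every 60 deg. Under 0.5 kg.
- hammer: Loose hammer, 260 mm long, 26 mm high; origin under its middle, handle to -x. Not part of the job.
- tape_measure: Loose yellow tape measure, 68 x 66 x 34 mm; origin at the centre of its underside. Not part of the job.
- spray_can: Loose standing can, 64 mm across, 190 mm tall; origin at the centre of its foot. Not part of the job.
- wedge: Loose wooden wedge, 120 x 40 mm, 28 mm high at its thick end (-x); origin at the centre of its underside. Not part of the job.
- spanner: Loose open-ended spanner lying flat, 200 mm long, 8 mm thick; origin under its middle. Not part of the job.
- slat: Loose wooden slat off-cut, 200 x 95 x 21 mm; origin at the centre of its underside. Not part of the job.
There are look-alikes about, which are no part of the job. What is shaped like the part that bears socket_large_grip but orange or red is not meant.

How it is judged:
By the outcome, as a careful person would: the job done as asked, in the order asked, and still so for the second after the job is handed in, while the arm keeps its last pose, push and grip.
It also fails if it takes over 72 s, if anything falls off the work surface, if the arm or the gripper's body presses on something with over 40 N, if the wrist force passes 120 N, or if a joint passes its speed limit or range.

## Working session

There is one attempt and no reset: what is moved stays moved. The work goes in short steps, each a Python script; the robot and the scene stay as the last script left them, time stands still between calls to the robot, and variables do not carry over. Pictures are saved under pics/ and viewed, at most 10 in all, crops included, and the job is handed in when it is done.

```bash
mkdir -p pics; ls; cat > h.py <<'E'
import numpy as np, cv2
from bench import manip as m
def cal(n):
    c=m.get_calibration(n); return np.array(c["camera_matrix"]),np.array(c["R"]),np.array(c["t"])
def cloud(n):
    K,R,t=cal(n); p,d=m.grab_frame(n)
    v,u=np.mgrid[:420,:560]
    X=np.stack([(u-K[0,2])/K[0,0]*d,(v-K[1,2])/K[1,1]*d,d],-1)
    return p,d,(X-t)@R
def save(p,f): cv2.imwrite('pics/'+f,cv2.cvtColor(p,cv2.COLOR_RGB2BGR))
E
python3 - <<'E'
from h import *
ims=[]
for c in ["top","side"]:
    p,d,W=cloud(c); save(p,c+'.png'); np.savez('pics/'+c+'.npz',p=p,W=W)
    K,R,t=cal(c)
    print(c,'cam at',(-R.T@t).round(3))
    for n in ["block_top","nut_p","nut_q","nut_r","socket_small_grip","socket_middle_grip","socket_large_grip","hammer","tape_measure","spray_can","wedge","spanner","slat"]:
        for r in m.look_for(c,n)[:3]:
            a=np.array(r["at"]); x=K@(R@a+t); print(n,a.round(3),round(r["confidence"],2),(x[:2]/x[2]).round())
print(m.current_time())
E
```

```text
pics
top cam at [ 0.298 -0.019  1.651]
block_top [0.539 0.254 0.075] 0.69 [197. 232.]
block_top [ 0.652 -0.102  0.032] 0.33 [306. 198.]
nut_p [0.77  0.196 0.089] 0.97 [215. 161.]
nut_p [ 0.664 -0.368  0.178] 0.75 [396. 181.]
nut_p [0.554 0.264 0.087] 0.68 [193. 227.]
nut_q [0.77  0.196 0.089] 0.97 [215. 161.]
nut_q [ 0.664 -0.368  0.178] 0.75 [396. 181.]
nut_q [0.554 0.264 0.087] 0.68 [193. 227.]
nut_r [0.77  0.196 0.089] 0.97 [215. 161.]
nut_r [ 0.664 -0.368  0.178] 0.75 [396. 181.]
nut_r [0.554 0.264 0.087] 0.68 [193. 227.]
socket_small_grip [ 0.516 -0.048  0.039] 0.42 [292. 239.]
socket_small_grip [0.554 0.262 0.088] 0.26 [194. 227.]
socket_middle_grip [ 0.526 -0.175  0.044] 0.65 [330. 234.]
socket_middle_grip [ 0.652 -0.102  0.032] 0.52 [307. 198.]
socket_large_grip [ 0.475 -0.313  0.041] 0.79 [373. 249.]
socket_large_grip [ 0.527 -0.412  0.044] 0.57 [403. 232.]
socket_large_grip [0.553 0.264 0.087] 0.55 [193. 227.]
hammer [ 0.513 -0.5    0.026] 0.87 [429. 237.]
tape_measure [ 0.652 -0.1    0.034] 0.78 [306. 198.]
spray_can [ 0.666 -0.37   0.179] 0.61 [397. 181.]
wedge [ 0.39  -0
[... 560 characters left out ...]
t_r [0.766 0.184 0.089] 0.72 [297. 155.]
nut_r [0.548 0.253 0.088] 0.63 [224. 164.]
socket_small_grip [ 0.518 -0.06   0.041] 0.81 [266. 242.]
socket_middle_grip [ 0.52  -0.187  0.036] 0.94 [293. 276.]
socket_large_grip [ 0.471 -0.336  0.041] 0.86 [312. 333.]
socket_large_grip [ 0.523 -0.427  0.04 ] 0.75 [360. 357.]
socket_large_grip [0.764 0.184 0.085] 0.5 [296. 156.]
hammer [ 0.567 -0.506  0.024] 0.9 [404. 384.]
hammer [0.557 0.462 0.017] 0.35 [203. 151.]
tape_measure [ 0.648 -0.112  0.035] 0.94 [319. 238.]
spray_can [ 0.661 -0.399  0.132] 0.96 [412. 289.]
wedge [ 0.396 -0.234  0.019] 0.89 [256. 318.]
spanner [0.385 0.003 0.007] 0.65 [209. 254.]
slat [0.561 0.461 0.018] 0.96 [204. 151.]
1.4
```

View pics/top.png

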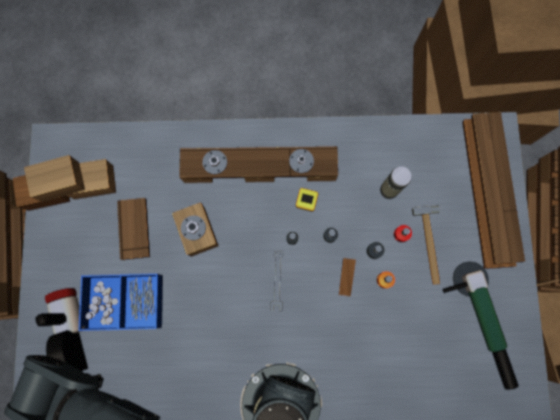

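View pics/side.png

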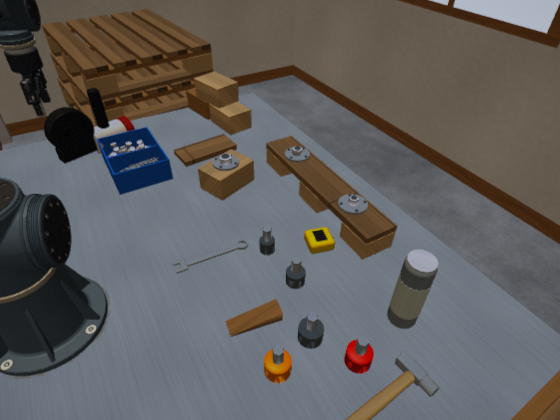

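```bash
cat >> h.py <<'E'
def down(yaw):  # tool x at angle yaw, z down
    c,s=np.cos(yaw),np.sin(yaw); return np.array([[c,s,0],[s,-c,0],[0,0,-1.]])
def look_pose(target,h,yaw,off=(0,0)):
    """TCP position so that the wrist optical axis meets target, TCP h above it"""
    K,R,t=cal("wrist"); T=m.current_tcp_rot(); P=m.current_ee_pos()
    T=np.array(T);c=T.T@(-R.T@t-np.array(P)); a=T.T@R[2]
    D=down(yaw); c=D@c; a=D@a
    z=target[2]+h; s=(target[2]-z-c[2])/a[2]
    return np.array([target[0]-c[0]-s*a[0]+off[0],target[1]-c[1]-s*a[1]+off[1],z]),D
E
python3 - <<'E'
from h import *
K,R,t=cal("wrist"); T=np.array(m.current_tcp_rot()); P=np.array(m.current_ee_pos())
print('cam in tcp',(T.T@(-R.T@t-P)).round(4),'axis',(T.T@R[2]).round(3),'f',K[0,0],T.round(2).tolist())
yaw=np.arctan2(T[1,0],T[0,0]);print(yaw)
p,D=look_pose(np.array([.551,.258,.1]),.17,0)
print(p,m.inverse_kinematics(p,D))
m.move_ptp(p,D)
for i,o in enumerate([0,.04]):
    if i: m.move_l(p+[0,o,0])
    im,d,W=cloud("wrist"); K,R,t=cal("wrist"); save(im,f'nut{i}.png'); np.savez(f'pics/nut{i}.npz',p=im,W=W,K=K,R=R,t=t,d=d)
    for r in m.look_for("wrist","nut_p")[:3]: print(r)
print(m.current_time())
E
```

```text
cam in tcp [ 0.0812 -0.0019 -0.1427] axis [-0.314  0.     0.949] f 293.5868296188982 [[-0.97, 0.25, 0.0], [0.25, 0.97, 0.0], [-0.0, 0.0, -1.0]]
2.8917906509451603
[0.57319232 0.25626174 0.27      ] [ 3.46293530e-01  4.60845279e-01  1.39034156e+00 -4.44089210e-16
  1.29040582e+00  1.91708986e+00]
{'at': [0.5655, 0.2618, 0.089], 'confidence': 0.86}
{'at': [0.7473, 0.1999, 0.0827], 'confidence': 0.74}
{'at': [0.5642, 0.2624, 0.0904], 'confidence': 0.7}
{'at': [0.7475, 0.2, 0.0817], 'confidence': 0.56}
3.9
```

View pics/nut0.png

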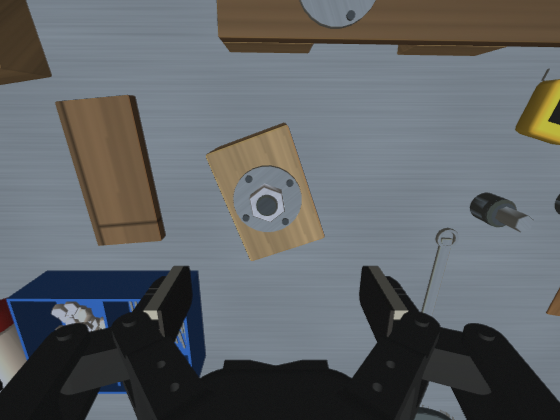

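```bash
cat >> h.py <<'E'
def ortho(im,K,R,t,z,c,half=.05,res=.00025):
    n=int(2*half/res); g=(np.arange(n)-n/2)*res
    X=np.stack(np.broadcast_arrays(c[0]-g[:,None],c[1]-g[None,:],z),-1)  # row: -x, col: -y
    q=(X@R.T+t)@K.T; q=(q[...,:2]/q[...,2:]).astype(np.float32)
    return cv2.remap(im,q[...,0],q[...,1],cv2.INTER_CUBIC)
E
python3 - <<'E'
from h import *
c=np.array([.5642,.260,0])
p,D=look_pose(np.array([.5642,.260,.1]),.06,0)
m.move_l(p)
out=[]
for i,o in enumerate([[0,0,0],[0,.03,0]]):
    if i: m.move_l(p+o)
    im,d,W=cloud("wrist"); K,R,t=cal("wrist"); np.savez(f'pics/nc{i}.npz',p=im,W=W,K=K,R=R,t=t,d=d)
    near=np.linalg.norm(W[...,:2]-c[:2],axis=-1)<.06
    z=W[...,2][near]; h,e=np.histogram(z,bins=np.arange(.06,.13,.002)); print([(round(a,3),b) for a,b in zip(e,h) if b>30])
    for lo,hi in [(.098,.106),(.106,.112)]:
        k=near&(W[...,2]>lo)&(W[...,2]<hi); q=W[k]
        print(lo,k.sum(),np.median(q[:,2]) if k.sum() else 0, cv2.minEnclosingCircle(q[:,:2].astype(np.float32)) if k.sum() else 0)
    out.append(ortho(im,K,R,t,.104,c))
save(np.hstack(out),'northo.png'); print(m.current_time())
E
```

```text
[(np.float64(0.074), np.int64(52)), (np.float64(0.076), np.int64(3195)), (np.float64(0.078), np.int64(4233)), (np.float64(0.08), np.int64(57)), (np.float64(0.084), np.int64(2030)), (np.float64(0.086), np.int64(3030)), (np.float64(0.088), np.int64(339)), (np.float64(0.09), np.int64(61)), (np.float64(0.094), np.int64(36)), (np.float64(0.096), np.int64(33)), (np.float64(0.098), np.int64(34)), (np.float64(0.1), np.int64(51)), (np.float64(0.102), np.int64(533)), (np.float64(0.104), np.int64(628)), (np.float64(0.106), np.int64(380)), (np.float64(0.108), np.int64(403))]
0.098 1246 0.1040062264978784 ((0.5561453104019165, 0.2648642659187317), 0.020917600020766258)
0.106 783 0.10802281822441973 ((0.5565178990364075, 0.2645576298236847), 0.01210885401815176)
[(np.float64(0.074), np.int64(47)), (np.float64(0.076), np.int64(3186)), (np.float64(0.078), np.int64(4295)), (np.float64(0.08), np.int64(54)), (np.float64(0.082), np.int64(33)), (np.float64(0.084), np.int64(2128)), (np.float64(0.086), np.int64(2959)), (np.float64(0.088), np.int64(340)), (np.float64(0.09), np.int64(56)), (np.float64(0.092), np.int64(31)), (np.float64(0.094), np.int64(33)), (np.float64(0.096), np.int64(38)), (np.float64(0.098), np.int64(39)), (np.float64(0.1), np.int64(47)), (np.float64(0.102), np.int64(572)), (np.float64(0.104), np.int64(598)), (np.float64(0.106), np.int64(418)), (np.float64(0.108), np.int64(379))]
0.098 1256 0.10396332078733642 ((0.5563135147094727, 0.264577716588974), 0.020540429279208183)
0.106 797 0.10794919244267821 ((0.5562208890914917, 0.26476073265075684), 0.012058263644576073)
5.2833
```

View pics/northo.png

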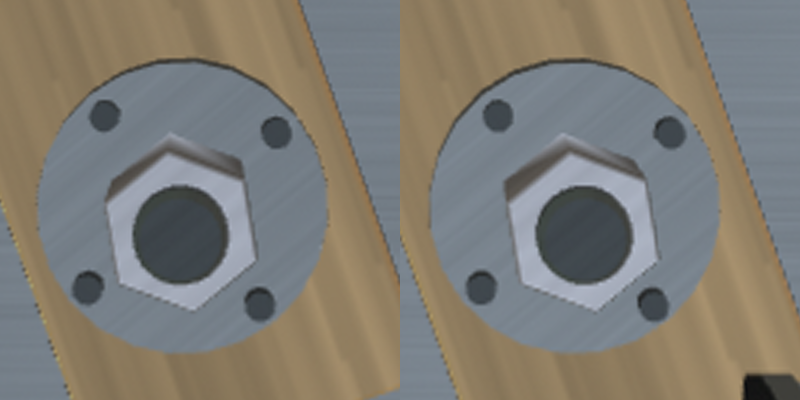

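```bash
cat >> h.py <<'E'
from scipy.optimize import minimize
def hexfit(P,c0,a0):
    """hexagon with flat normals at yaw+60k around hull of points P; returns cx,cy,yaw,AF"""
    H=cv2.convexHull(P.astype(np.float32)).reshape(-1,2)
    # resample hull evenly
    L=np.vstack([H,H[:1]]); s=np.r_[0,np.cumsum(np.linalg.norm(np.diff(L,axis=0),axis=1))]
    q=np.linspace(0,s[-1],400); B=np.c_[np.interp(q,s,L[:,0]),np.interp(q,s,L[:,1])]
    def f(v):
        th=v[2]+np.arange(6)*np.pi/3; N=np.c_[np.cos(th),np.sin(th)]
        r=((B-v[:2]/100)@N.T).max(1)-v[3]/100; return np.abs(r).mean()*1e3
    best=min((minimize(f,[c0[0]*100,c0[1]*100,a,a0*50],method='Nelder-Mead',options=dict(maxiter=4000,xatol=1e-5,fatol=1e-6)) for a in np.radians([-25,-10,0,10,25])),key=lambda r:r.fun)
    v=best.x; return v[:2]/100, (np.degrees(v[2])+30)%60-30, v[3]/50, best.fun
E
python3 - <<'E'
from h import *
for i in range(2):
    z=np.load(f'pics/nc{i}.npz'); W=z['W']
    for lo in (.1015,.1025):
        k=(np.linalg.norm(W[...,:2]-[.5563,.2647],axis=-1)<.03)&(W[...,2]>lo); print('nut',hexfit(W[k][:,:2],(.5563,.2647),.035))
S=np.array([.473,-.328,.05])
p,D=look_pose(S,.15,0); m.move_ptp(p,D); 
im,d,W=cloud("wrist")
for r in m.look_for("wrist","socket_large_grip")[:3]: print(r)
k=(np.linalg.norm(W[...,:2]-S[:2],axis=-1)<.045)&(W[...,2]>.07)&(W[...,2]<.085); c=W[k].mean(0); print(k.sum(),c)
p,D=look_pose([c[0],c[1],.06],.1,0); m.move_l(p)
out=[]
for i,o in enumerate([[0,0,0],[0,.03,0]]):
    if i: m.move_l(p+o)
    im,d,W=cloud("wrist"); K,R,t=cal("wrist"); np.savez(f'pics/sc{i}.npz',p=im,W=W)
    r=np.linalg.norm(W[...,:2]-c[:2],axis=-1)
    k=(r<.02)&(W[...,2]>.073); print('top z',np.median(W[k][:,2]),k.sum(),'hex',hexfit(W[k][:,:2],c[:2],.02))
    k=(r<.04)&(W[...,2]>.031)&(W[...,2]<.037); print('body z',np.median(W[k][:,2]),cv2.minEnclosingCircle(W[k][:,:2].astype(np.float32)))
    out.append(ortho(im,K,R,t,.076,c))
save(np.hstack(out),'sortho.png'); save(im,'sw.png'); print(m.current_time())
E
```

```text
nut (array([0.55873646, 0.26525562]), np.float64(-21.38071179455145), np.float64(0.041212290463628704), np.float64(2.528377941710793))
nut (array([0.55904533, 0.2648286 ]), np.float64(-21.913385033867925), np.float64(0.04054275605152009), np.float64(2.622625135017165))
nut (array([0.55603536, 0.2619248 ]), np.float64(17.631888615304547), np.float64(0.043170836247549714), np.float64(3.23394042004713))
nut (array([0.55610318, 0.2617805 ]), np.float64(17.035932549754264), np.float64(0.04292789387556962), np.float64(3.2750417163744503))
{'at': [0.4854, -0.3171, 0.0421], 'confidence': 0.78}
{'at': [0.5411, -0.4092, 0.0415], 'confidence': 0.78}
{'at': [0.3877, -0.3511, 0.0406], 'confidence': 0.66}
372 [ 0.47730609 -0.32331287  0.07574983]
top z 0.24321674257636816 6908 hex (array([ 0.48042124, -0.32305414]), np.float64(-29.242578532459454), np.float64(0.026797232114813285), np.float64(1.4883937928400064))
body z 0.03610791465383548 ((0.4760349690914154, -0.32354745268821716), 0.027250362560153008)
top z 0.2387493008509174 7898 hex (array([ 0.48088605, -0.32566908]), np.float64(0.07016032277432416), np.float64(0.03128639131621858), np.float64(1.2792228942444577))
body z 0.035989754911336644 ((0.4764435291290283, -0.32328203320503235), 0.02714933454990387)
8.4917
```

View pics/sortho.png

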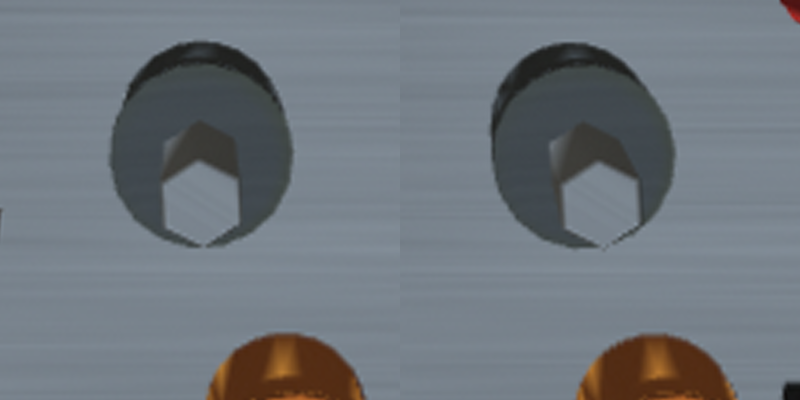

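View pics/sw.png

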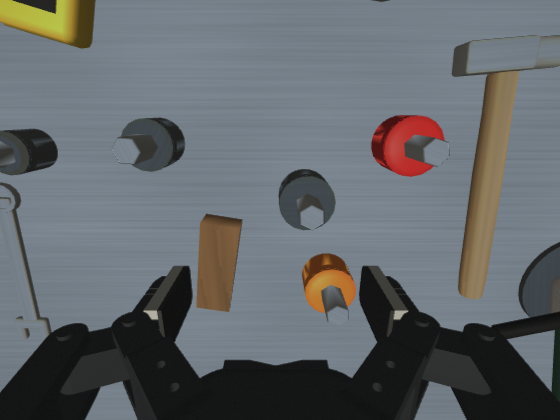

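```bash
python3 - <<'E'
from h import *
for f,c,lo,hi,a in [('nc',(.5563,.2647),.102,.112,.035),('sc',(.4765,-.3234),.073,.08,.02)]:
  for i in range(2):
    W=np.load(f'pics/{f}{i}.npz')['W']
    k=(np.linalg.norm(W[...,:2]-c,axis=-1)<.028)&(W[...,2]>lo)&(W[...,2]<hi); print(f,k.sum(),np.median(W[k][:,2]),hexfit(W[k][:,:2],c,a))
    if f=='sc':
      k=(np.linalg.norm(W[...,:2]-c,axis=-1)<.035)&(W[...,2]>.0325)&(W[...,2]<.037); print(cv2.minEnclosingCircle(W[k][:,:2].astype(np.float32)))
    else:
      k=(np.linalg.norm(W[...,:2]-c,axis=-1)<.045)&(W[...,2]>.084)&(W[...,2]<.088); print('plate',cv2.minEnclosingCircle(W[k][:,:2].astype(np.float32)))
E
```

```text
nc 1944 0.10476798494519038 (array([0.55621408, 0.26467403]), np.float64(-20.49681362955107), np.float64(0.035936779825091456), np.float64(0.1285395615466427))
plate ((0.555961549282074, 0.26475581526756287), 0.04011069983243942)
nc 1967 0.10472961396796121 (array([0.55633195, 0.26472282]), np.float64(-20.090817541602632), np.float64(0.035936745030605406), np.float64(0.14241039571610578))
plate ((0.5560940504074097, 0.26482632756233215), 0.04021582007408142)
sc 484 0.07597051164398522 (array([ 0.47639309, -0.3231289 ]), np.float64(-28.814884745157794), np.float64(0.019788562407230138), np.float64(0.09264860417344568))
((0.4759661853313446, -0.32330137491226196), 0.02722318284213543)
sc 478 0.0759777821138771 (array([ 0.47624609, -0.3231809 ]), np.float64(-25.57515305496466), np.float64(0.01974890326711992), np.float64(0.19274017802808713))
((0.4764435291290283, -0.32328203320503235), 0.02714933454990387)
```

```bash
python3 - <<'E'
from h import *
S=np.array([.4763,-.3232]); D=down(np.radians(2))
m.set_gripper(0.6)
m.move_ptp([*S,.14],D); m.move_l([*S,.038],max_speed=.1)
print(np.round(m.current_force(),2))
m.set_gripper(0.0,80); print(m.current_grip_width(),m.current_grip_force(),np.round(m.current_force(),2))
m.move_l([*S,.14],max_speed=.1)
im,d,W=cloud("wrist"); save(im,'grip.png'); np.savez('pics/grip.npz',p=im,W=W)
P=np.array(m.current_ee_pos()); T=np.array(m.current_tcp_rot()); L=(W-P)@T
k=(np.linalg.norm(L[...,:2],axis=-1)<.033)&(L[...,2]>-.003)&(L[...,2]<.045)
q=L[k]; print(P,k.sum(),q.min(0),q.max(0))
a=q[(abs(q[:,2]-np.percentile(q[:,2],50))<.012)]
for z0,z1 in [(-.002,.004),(.006,.03)]:
    b=q[(q[:,2]>z0)&(q[:,2]<z1)]
    if len(b): print(len(b),cv2.minEnclosingCircle(b[:,:2].astype(np.float32)),b[:,1].min(),b[:,1].max(),b[:,0].max(), np.median(b[:,2]))
print(m.current_grip_width(),m.current_time(),np.round(m.current_force(),2))
E
```

```text
[-0.01  0.16  0.92]
0.2224165833548539 77.89254063740373 [-0.18  1.03  4.14]
[ 0.47599185 -0.32299063  0.1392488 ] 4017 [-0.00397011 -0.02526077 -0.00299978] [0.02722305 0.02809354 0.03902569]
1821 ((0.0004526386910583824, 0.0014264618512243032), 0.02687716856598854) -0.025260767598535912 0.028093541950444813 0.026946755425246174 -0.00026696698529399564
950 ((0.00671094935387373, 0.0013014478608965874), 0.026205698028206825) -0.02479598258093503 0.027398878132689177 0.027223052831413557 0.017079868930814365
0.2211107604494229 11.9667 [ 0.45  0.49 -2.74]
```

View pics/grip.png

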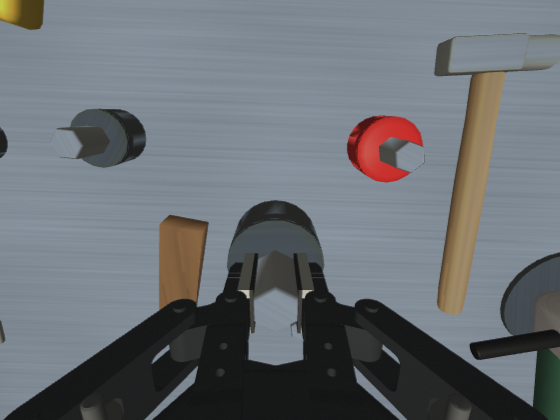

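```bash
cat >> h.py <<'E'
def descend(xy,z0,z1,D,f0,lim=10,step=.001):
    z=z0
    while z>z1+1e-6:
        z=max(z-step,z1); m.move_l([*xy,z],D,max_speed=.03)
        f=np.array(m.current_force())-f0
        if f[2]>lim or np.linalg.norm(f[:2])>2*lim: break
    print('z cmd %.4f'%z,'pos',np.round(m.current_ee_pos(),4),'dF',f.round(1)); return z,f
E
python3 - <<'E'
from h import *
D=down(np.radians(9.7)); xy=np.array([.5555,.2660])
m.move_l([.45,-.3,.24],max_speed=.25)
m.move_ptp([*xy,.20],D); m.move_l([*xy,.158],max_speed=.1); m.dwell(.3)
f0=np.array(m.current_force()); np.save('f0.npy',f0)
print(f0.round(2),np.round(m.current_ee_pos(),4),m.current_grip_width(),m.current_time())
im,d,W=cloud("wrist"); save(im,'hover.png')
P=np.array(m.current_ee_pos()); L=(W-P)@np.array(m.current_tcp_rot())
k=(np.linalg.norm(L[...,:2],axis=-1)<.033)&(L[...,2]>-.003)&(L[...,2]<.003); print(cv2.minEnclosingCircle(L[k][:,:2].astype(np.float32)))
z,f=descend(xy,.150,.136,D,f0,lim=10)
print(m.current_time())
E
```

```text
[ 0.24  0.37 -3.2 ] [0.5557 0.2661 0.1585] 0.2192586947708512 15.4833
((0.0001042014264385216, 0.001439402811229229), 0.02691047266125679)
z cmd 0.1360 pos [0.5555 0.266  0.1359] dF [-0.9 -0.1  0.8]
19.2333
```

```bash
python3 - <<'E'
from h import *
D=down(np.radians(9.7)); xy=np.array([.5555,.2660]); f0=np.load('f0.npy')
z,f=descend(xy,.136,.118,D,f0,lim=14)
m.dwell(.3); print((np.array(m.current_force())-f0).round(1),np.round(m.current_ee_pos(),4),m.current_grip_width(),m.current_grip_force(),np.round(m.current_ft_torque(),2))
im,d,W=cloud("wrist"); a=im
P=np.array(m.current_ee_pos()); L=(W-P)@np.array(m.current_tcp_rot())
k=(np.linalg.norm(L[...,:2],axis=-1)<.033)&(L[...,2]>-.006)&(L[...,2]<.006); print('shoulder z',np.median(W[k][:,2]),cv2.minEnclosingCircle(L[k][:,:2].astype(np.float32)))
q=W[k]; A=np.c_[q[:,:2]-q[:,:2].mean(0),np.ones(len(q))]; 
k2=(abs(L[...,2])<.0025)&k; q=W[k2]; A=np.c_[q[:,:2]-q[:,:2].mean(0),np.ones(len(q))]; print('slopes',np.linalg.lstsq(A,q[:,2],rcond=None)[0])
s,_=m.grab_frame("side"); s=cv2.resize(s[110:230,150:310],(560,420),interpolation=cv2.INTER_CUBIC)
save(cv2.resize(np.hstack([a[150:,100:460],cv2.resize(s,(360,270))]),(800,300)),'seat.png'); print(m.current_time())
E
```

```text
z cmd 0.1230 pos [0.5558 0.2662 0.1244] dF [-5.5 -0.8 15.2]
[-5.1 -0.5 14.1] [0.5557 0.2662 0.1244] 0.22042924626056734 79.92292514070868 [-0.41  0.77 -0.07]
shoulder z 0.1258511745904941 ((5.091515777166933e-05, 0.0016668023308739066), 0.027067361399531364)
slopes [-0.04783415 -0.00576108  0.12508035]
22.8833
```

View pics/seat.png

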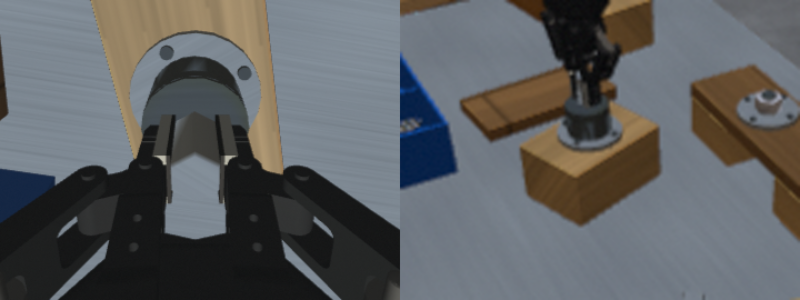

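```bash
python3 - <<'E'
from h import *
D=down(np.radians(9.7)); f0=np.load('f0.npy')
def rep():
    m.dwell(.2); print((np.array(m.current_force())-f0).round(1),np.round(m.current_ee_pos(),4),np.round(m.current_ft_torque(),2),m.current_grip_width())
m.move_l([.5550,.2659,.123],D,max_speed=.02); rep()
m.move_l([.5550,.2659,.1222],D,max_speed=.02); rep()
im,d,W=cloud("wrist")
c=np.array(m.current_ee_pos())+D@[.0002,.0014,0]
L=(W-c)@D; r=np.linalg.norm(L[...,:2],axis=-1)
k=(r>.0255)&(r<.029)&(L[...,0]>.01)&(W[...,2]<.119); h,e=np.histogram(W[k][:,2],bins=np.arange(.082,.120,.002)); print('wall z',[(round(a,3),int(b)) for a,b in zip(e,h)])
k=(r>.03)&(r<.037)&(abs(W[...,2]-.086)<.01); print('plate',np.median(W[k][:,2]))
k=(r>.0175)&(r<.026)&(L[...,0]>.004)&(abs(W[...,2]-.122)<.006); q=W[k]; A=np.c_[q[:,:2]-c[:2],np.ones(len(q))]
x=np.linalg.lstsq(A,q[:,2],rcond=None)[0]; g=abs(q[:,2]-A@x)<.0015; print('shoulder',len(q),x,np.linalg.lstsq(A[g],q[g,2],rcond=None)[0],np.median(q[:,2]),np.percentile(q[:,2],[5,95]))
print(m.current_time())
E
```

```text
[-1.9 -0.4 12.7] [0.5557 0.2662 0.1243] [-0.31  0.37 -0.05] 0.21673386957044402
[-4.5 -0.9 19.1] [0.5557 0.2662 0.1243] [-0.54  0.87 -0.05] 0.22264844112135568
wall z [(np.float64(0.082), 0), (np.float64(0.084), 178), (np.float64(0.086), 287), (np.float64(0.088), 55), (np.float64(0.09), 58), (np.float64(0.092), 64), (np.float64(0.094), 69), (np.float64(0.096), 62), (np.float64(0.098), 72), (np.float64(0.1), 63), (np.float64(0.102), 78), (np.float64(0.104), 78), (np.float64(0.106), 83), (np.float64(0.108), 86), (np.float64(0.11), 80), (np.float64(0.112), 82), (np.float64(0.114), 90), (np.float64(0.116), 90)]
plate 0.08625782991413475
shoulder 1914 [-0.11513443 -0.02416669  0.12706232] [-0.12952323 -0.02722847  0.12742669] 0.12544324214465136 [0.12236842 0.12728487]
23.8333
```

```bash
python3 - <<'E'
from h import *
def prof(W,c,D,z0):
    L=(W-c)@D; r=np.linalg.norm(L[...,:2],axis=-1)
    h=W[...,2]-z0
    for name,sel in [('front',L[...,0]>.7*r),('left',(L[...,1]<-.6*r)&(L[...,0]>0)),('right',(L[...,1]>.6*r)&(L[...,0]>0))]:
        print(name,[(a,round(float(np.median(h[s]))*1e3,1),int(s.sum())) for a in range(12,28,2) for s in [sel&(r>a/1e3)&(r<(a+2)/1e3)&(h>.025)&(h<.05)] if s.sum()>5])
W=np.load('pics/sc0.npz')['W']; print('bench'); prof(W,np.array([.4763,-.3232,0]),down(0),0)
W=np.load('pics/grip.npz')['W']; print('grip'); prof(W,np.array([.47599,-.32299,0])+down(.035)@[.0004,.0014,0],down(.035),.1392-.038)
D=down(np.radians(9.7)); im,d,W=cloud("wrist"); print('seat'); prof(W,np.array(m.current_ee_pos())*[1,1,0]+D@[.0002,.0014,0],D,.0863)
E
```

```text
bench
front [(12, 40.4, 43), (14, 40.7, 53), (16, 40.9, 61), (18, 40.8, 68), (20, 40.6, 84), (22, 39.2, 100), (24, 37.8, 101), (26, 33.3, 132)]
left [(12, 40.7, 28), (14, 40.8, 31), (16, 40.6, 35), (18, 40.7, 41), (20, 40.7, 45), (22, 39.2, 50), (24, 37.8, 53), (26, 35.6, 34)]
right [(12, 40.7, 27), (14, 40.6, 33), (16, 40.5, 37), (18, 40.7, 36), (20, 40.5, 45), (22, 39.7, 49), (24, 38.0, 52), (26, 36.0, 38)]
grip
front [(12, 40.5, 152), (14, 40.4, 163), (16, 40.3, 188), (18, 40.3, 198), (20, 40.2, 262), (22, 38.8, 320), (24, 37.1, 372), (26, 31.5, 463)]
left [(12, 42.1, 32), (14, 42.6, 63), (16, 41.4, 90), (18, 40.7, 119), (20, 40.4, 134), (22, 39.0, 146), (24, 37.5, 163), (26, 33.4, 104)]
right [(12, 40.6, 31), (14, 44.0, 68), (16, 41.1, 78), (18, 40.7, 119), (20, 40.4, 130), (22, 39.1, 145), (24, 37.6, 152), (26, 34.5, 130)]
seat
front [(12, 40.4, 142), (14, 40.4, 164), (16, 40.4, 191), (18, 40.3, 201), (20, 40.1, 267), (22, 38.6, 317), (24, 37.0, 388), (26, 31.2, 425)]
left [(12, 41.9, 31), (14, 42.8, 64), (16, 41.3, 83), (18, 40.6, 126), (20, 40.3, 133), (22, 38.9, 140), (24, 37.4, 159), (26, 33.5, 102)]
right [(12, 41.0, 33), (14, 43.3, 65), (16, 41.2, 75), (18, 40.6, 125), (20, 40.3, 132), (22, 39.0, 141), (24, 37.5, 160), (26, 34.1, 123)]
```

```bash
python3 - <<'E'
from h import *
D=down(np.radians(9.7)); m.move_l([.5549,.2658,.1228],D,max_speed=.02); m.dwell(.2)
print(np.round(m.current_ee_pos(),4),np.round(m.current_force(),1),m.current_grip_width(),m.current_time())
print(m.sign_off())
E
```

```text
[0.5557 0.2662 0.1244] [-1.3  0.2 11. ] 0.22096361992850352 24.3333
the job is handed in; nothing more can be done
None
```

The large socket is pushed fully down over the block's nut, straight and still gripped, and the job was handed in at about 24 s; the wrist camera measured the nut at 36 mm across flats, so I went straight to that socket without trying the others, and did not touch them or the tools.

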